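# Clear the jar from under the stirrer's treadle and press the treadle

## Task

A jar has been pushed half under the free edge of the stirrer's treadle switch and blocks it. Take that jar out and stand it upright in the empty steel tray, setting it down rather than dropping it; then press the treadle right down to its stop, hold it there for a second, and let it come all the way up again. Leave everything else standing where it is.

Things in the scene. Friction and masses are not known exactly. Their poses are not given: they have to be found in the camera images.
- jar: the jar that blocks the treadle: squat amber glass cylinder, diameter 56 mm, with a black flat cap of 55 mm, 63 mm tall in all (cap from 48 to 63 mm), about 0.2 kg. It stands on the bench, half under the treadle's free edge. Origin: centre of its underside; z up along its axis.
- station: treadle switch in its rod frame, fixed. Origin: on the bench straight below the middle of the treadle's free edge; x points from the free edge to the hinge (away from the robot), y along the edge, z up. Two upright 12 mm rods stand at x = 10, y = -130 and 130 mm. Treadle hinged along y at x = 140, z = 76 mm; rubber stop under it at x = 70 mm.
- treadle_lip (a point): middle of the treadle's free edge, on the plate's top face, 80 mm above the bench at rest; x along the plate to the hinge, y along the edge, z normal to the plate. The treadle is a level aluminium plate, 140 mm (x) by 80 mm (y), 8 mm thick.
- crossbar (a point): middle of the level steel bar, 12 mm diameter, along the station's y between the two uprights, axis 245 mm above the bench, right above the treadle's free edge (10 mm behind it). A gripper pointing straight down does not fit; one leaning back to the robot, pointing forwards and down along the station's x, 25 to 50 degrees from vertical, does.
- treadle (a joint): treadle angle, rad: 0 = up and level (rest), 0.30 = down on its stop (free edge about 41 mm lower). Sprung; about 5 to 7 N on the free edge brings it down.
- tray: the empty tray, low and open, bare steel, fixed: 170 mm (its x) by 150 mm (its y), rim 18 mm high, walls 4 mm, floor 4 mm thick. Origin: centre of its underside. It stands left or right of the treadle; on the other side stands a white hotplate of 150 by 140 mm with a conical flask (135 mm high in all).
- vial: bystander: slim amber bottle, 40 mm diameter, 85 mm tall, beside the treadle. Origin: centre of its underside, z up.
- sparejar: bystander: a second jar of the same make as the blocking one, standing clear of the treadle on the left; not to be moved. Origin: centre of its underside, z up.
- beaker: bystander: glass beaker, 70 mm diameter, 90 mm tall, on the right. Origin: centre of its underside, z up.
- reagent: bystander: amber reagent bottle, 72 mm diameter, 160 mm tall, far right. Origin: centre of its underside, z up.
Things that resemble listed ones, but are neither listed nor needed, are in the scene too. Leave any green look-alike of the jar alone.

How it is judged:
By the outcome, as a careful person would: the job done as asked, in the order asked, and still so for the second after the job is handed in, with the robot touching nothing.
It also fails if it takes over 70 s, if anything falls off the work surface, if the arm or the gripper's body presses on something with over 40 N, if the wrist force passes 120 N, or if a joint passes its speed limit or range.

## Robot

A 6-joint arm with a two-finger parallel gripper is mounted at the origin on the work surface. World frame = base frame: x ahead of the robot, y to its left, z up, the work surface at z = 0. Lengths are in mm, angles in rad, forces in N, time in s.
With the tool pointing down it reaches from about 275 to 750 mm from the base axis. Payload 10.2 kg.
Tool frame: the origin (TCP) lies midway between the tips of the shut fingers; the grasp point (between the pads) lies 19 mm behind it; z points along the fingers, y is the line along which they close (so a half turn about z gives the same grasp; the last joint's range is limited). The gripper opens to 85 mm and grips with 20 to 120 N. Pads are 22 mm wide; open, the fingers measure 114 mm over their backs; the gripper's body (76 mm by 85 mm) begins 54 mm behind the grasp point. The pads swing forward as they close: fully open they stand 13 mm farther back than shut.
Start: joints at [-1.53, 0.313, 1.498, -0, 1.331, -0.223], TCP at [136.881, -506.848, 231.294] pointing down, gripper open.
Joint ranges: [-2.94, 2.94], [-0.97, 2.17], [0.19, 2.56], [-1.23, 4.37], [0.02, 3.11], [-2.88, 2.88]. Speed limits (rad/s): [2.39, 2.39, 3.01, 3.14, 3.14, 3.14].

## Interface

Orientations are given as a unit quaternion [w, x, y, z].
In Python, from rig import ctrl gives the robot as it stands.
- The arm moves only by the tool arm_command, never from a script. Its argument "increments" is a list of rows, each an object with "dr": the turn, a rotation vector about the tool's x, y, z in units of pi/4 rad (1.0 is pi/4 rad), a list of three; "offset": the shift along the tool's x, y, z in units of 120 mm (1.0 is 120 mm), a list of three; "hand": the opening, from -1 (shut) to 1 (fully open). A call has 1 to 8 rows; each row shifts and turns the commanded pose from where the row before left it, along the tool's axes as they then stand; what a row does not reach is not made up. A row lasts 1/10 s, in which the tool goes at most 50 mm and 8.59 degrees, less where a joint would pass 70% of its speed; a pose out of reach is approached as far as the arm can. A call with a number of a shift or a turn outside -1 to 1 is refused whole. A call with a gripper value outside its range is refused whole. The fingers move at their own pace and stop on an object; "grip_force" is the grip in N (left out, the last holds). Time passes only in rows, so rows that do not move let the fingers close. It gives the time, the measured TCP pose, the force, the opening and the grip force at its end, in the units of the state.
- ctrl.sense(): the state, without advancing time (a new reading comes with each control period).
- ctrl.capture(name): name is "side" or "top"; returns the picture (480x640x3 uint8, red, green, blue); there is no depth.
- ctrl.camera_info(name): a dict with "K" (3x3 intrinsics, pixels), "dist" ([k1, k2, p1, p2, k3] as OpenCV has them; the pictures are not rectified), "R" (3x3) and "t" (3): a world point X has camera coordinates R X + t. Camera axes: x right, y down, z forward; pixel columns grow to the right and rows downward; lengths in mm; the calibration is good to about 2 mm. A picture is of the moment at which its call begins. camera_info takes no time and is no camera call.
- ctrl.finish_job(): hands the job in; it is judged then, once.
The state is a dict: "time_s": time; "joints": joint angles; "dq": joint speeds; "tau": joint torques, N m; "eef_pos": TCP position; "ee_rot": TCP orientation; "force": force on the tool from outside, world axes, zero at the start; "wrist_torque": the same for the moment, N m; "grip_width": opening from 0.0 (shut) to 1.0 (fully open); "grip_force": force on a finger pad.
Only numpy, scipy, OpenCV 4.12 (cv2) and the standard library are available. Lean on these libraries where they do the work, as an engineer would, in place of code of your own. Each camera call takes 0.05 s, during which the arm holds its last target. There are 200 camera calls.

## Working session

There is one attempt and no reset: what is moved stays moved. The work goes in short steps, Python scripts to look and compute and a tool call to move; the robot and the scene stay as the last step left them, time stands still between calls to the robot, and variables do not carry over. Pictures are saved under pics/ and viewed, at most 10 in all, crops included, and the job is handed in when it is done.

Besides the shell and the picture viewer there is one more tool, called after "Request:" as name(argument=value, ...) on one line, values as JSON. arm_command: Moves the arm, as the interface text tells. Shifts and turns lie within -1 to 1; 1 stands for 120 mm of shift or pi/4 rad of turn. Its arguments: {"type":"object","properties":{"increments":{"type":"array"},"grip_force":{"type":"number"}},"required":["increments"]}

```bash
mkdir -p pics; ls
python3 - <<'E'
from rig import ctrl
import cv2,numpy as np
for n in("side","top"):
    im=ctrl.capture(n); cv2.imwrite(f"pics/{n}0.png",im[:,:,::-1])
    c=ctrl.camera_info(n); R=np.array(c["R"]);print(n,np.round(c["K"],1).tolist(),c["dist"],np.round(R,3).tolist(),np.round(-R.T@np.array(c["t"])))
print(ctrl.sense())
E
```

```text
pics
side [[532.7, 0.0, 317.7], [0.0, 532.7, 242.9], [0.0, 0.0, 1.0]] [0.00770066 0.         0.         0.         0.        ] [[-0.951, -0.309, 0.008], [-0.197, 0.584, -0.788], [0.239, -0.751, -0.616]] [258. 900. 936.]
top [[615.9, 0.0, 306.8], [0.0, 615.9, 239.7], [0.0, 0.0, 1.0]] [-0.15795503  0.          0.          0.          0.        ] [[-0.016, -1.0, -0.001], [-0.982, 0.016, -0.188], [0.188, -0.003, -0.982]] [ 279.  -57. 1661.]
{'time_s': 0.1, 'joints': array([-1.53037188e+00,  3.13393772e-01,  1.49834161e+00,  3.96688403e-05,
        1.33102293e+00, -2.23413641e-01]), 'dq': array([ 1.17824042e-03, -2.09404070e-03, -3.07161061e-03, -3.31182123e-04,
        2.90168390e-03,  3.19608599e-05]), 'tau': array([ 2.40325186e-03, -4.12900472e+01, -2.60142803e+01, -1.97830295e-04,
        3.02821136e-03,  9.04799947e-06]), 'eef_pos': array([ 136.89527636, -506.60383707,  230.79979232]), 'ee_rot': array([-5.78628325e-04,  9.91311747e-01,  1.31532049e-01,  7.24347515e-05]), 'force': array([ 0.29545162,  0.38047603, -0.77680112]), 'wrist_torque': array([-0.03913137, -0.00347534,  0.00280369]), 'grip_force': 0.0, 'grip_width': 1.0043404903625297}
```

View pics/side0.png

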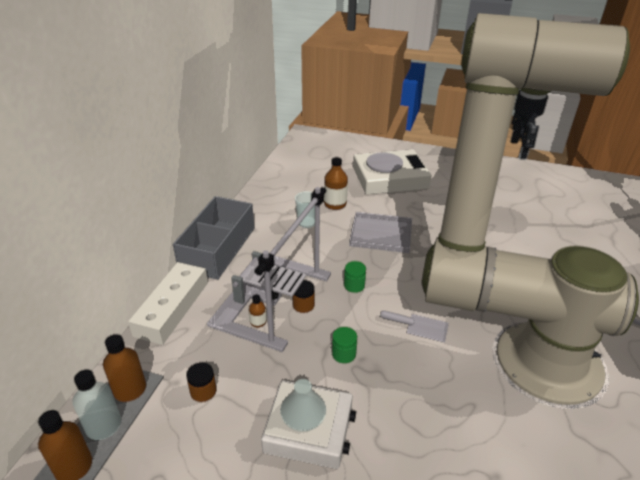

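View pics/top0.png

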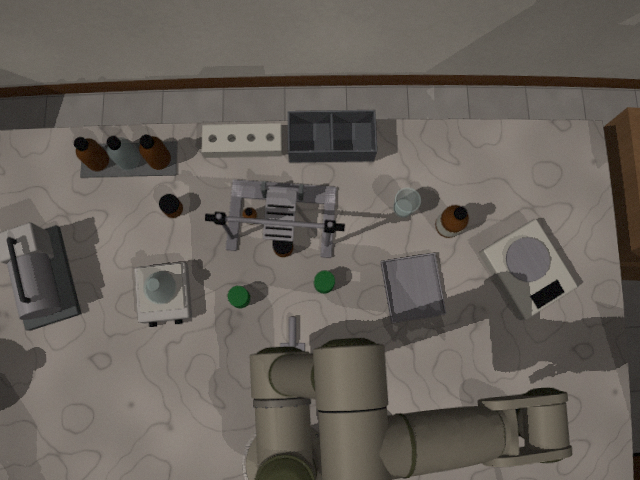

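The side view shows the jar at about (303,296) under the treadle, the rod frame around it, the tray at (380,232), and green look-alikes at (355,277) and (344,345). In the top view the jar is at (283,247), the treadle at (280,215), the crossbar ends at (215,217) and (335,227), and the tray at (413,285).

```bash
cat > h.py <<'E'
import cv2,numpy as np
from rig import ctrl
from scipy.spatial.transform import Rotation as Rn
def ray(n,p):
    c=ctrl.camera_info(n);R=np.array(c["R"]);t=np.array(c["t"])
    u=cv2.undistortPoints(np.array([[p]],float),np.array(c["K"]),np.array(c["dist"]))[0,0]
    return -R.T@t,R.T@np.array([u[0],u[1],1])
def onz(n,p,z):
    o,d=ray(n,p);return o+d*(z-o[2])/d[2]
def tri(ps,pt):
    o1,d1=ray("side",ps);o2,d2=ray("top",pt)
    d1/=np.linalg.norm(d1);d2/=np.linalg.norm(d2)
    s=np.linalg.lstsq(np.c_[d1,-d2],o2-o1,rcond=None)[0]
    a=o1+s[0]*d1;b=o2+s[1]*d2;return (a+b)/2,np.linalg.norm(a-b)
def proj(n,X):
    c=ctrl.camera_info(n);return cv2.projectPoints(np.array(X,float).reshape(-1,3),cv2.Rodrigues(np.array(c["R"]))[0],np.array(c["t"]),np.array(c["K"]),np.array(c["dist"]))[0][:,0]
E
python3 - <<'E'
import cv2,numpy as np
a=cv2.imread("pics/side0.png")[180:350,200:420];b=cv2.imread("pics/top0.png")[170:330,195:455]
cv2.imwrite("pics/c1.png",cv2.resize(a,(770,595),interpolation=cv2.INTER_CUBIC))
cv2.imwrite("pics/c2.png",cv2.resize(b,(780,480),interpolation=cv2.INTER_CUBIC))
E
```

```text
(no output)
```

View pics/c1.png

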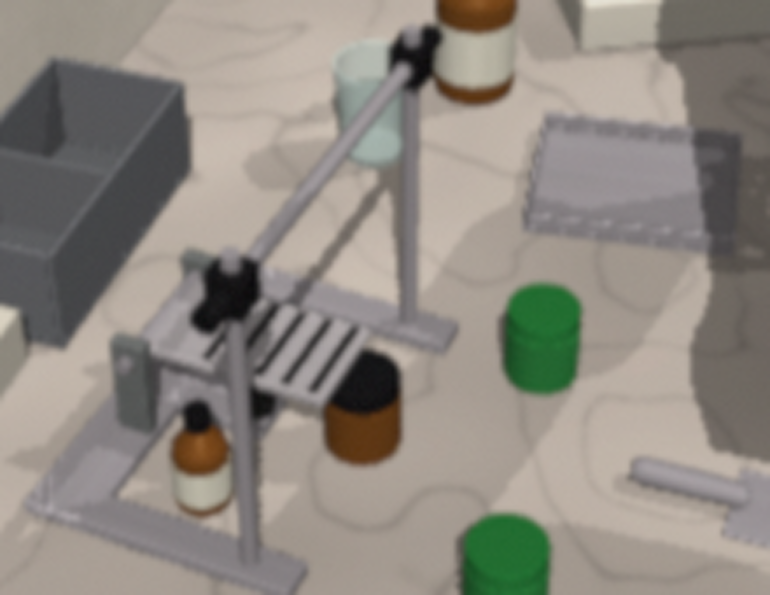

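View pics/c2.png

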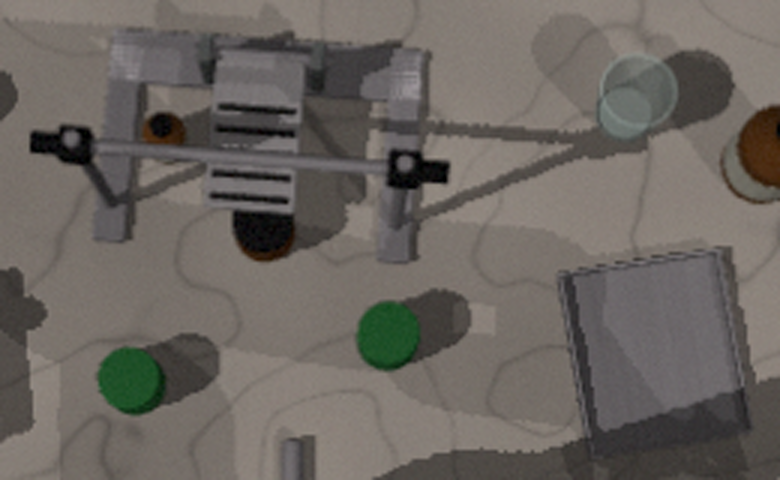

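Both crops show the frame sharply: treadle free edge from (325,403) to (372,333) in the side crop and (205,203) to (294,213) in the top crop. The jar cap sticks out in front of it, with its sides at 233 and 295. The tray corners are clear, and the tray is on the right.

Run:
```python
from h import *
np.set_printoptions(precision=1,suppress=True)
S=lambda u,v:(199.6+u/3.5+.0,179.6+v/3.5); T=lambda u,v:(194.7+u/3,169.7+v/3)
print("lip+y",tri(S(325,400),T(205,200)),onz("top",T(205,201),80),onz("side",S(325,400),80))
print("lip-y",tri(S(372,333),T(294,211)),onz("top",T(294,211),80),onz("side",S(372,333),80))
print("bar",onz("top",T(90,147),245),onz("top",T(390,164),245),onz("side",S(262,252),245),onz("side",S(395,85),245))
tr=np.array([onz("top",T(*p),18) for p in [(560,272),(722,248),(748,430),(592,455)]]);print("tray",tr,tr.mean(0),[np.linalg.norm(tr[i]-tr[i-1]) for i in range(4)])
trs=np.array([onz("side",S(*p),18) for p in [(545,115),(741,133),(525,220)]]);print(trs)
# amber/black masks for jars, greens
for n in("top","side"):
    im=cv2.imread(f"pics/{n}0.png");h=cv2.cvtColor(im,cv2.COLOR_BGR2HSV)
    roi={"top":(265,235,305,265),"side":(285,275,325,320)}[n]
    sub=h[roi[1]:roi[3],roi[0]:roi[2]]
    bl=(sub[...,2]<45).astype(np.uint8); am=((sub[...,0]<18)&(sub[...,1]>170)&(sub[...,2]>=35)).astype(np.uint8)
    for k,m in(("black",bl),("amber",am)):
        N,l,st,c=cv2.connectedComponentsWithStats(m)
        for i in range(1,N):
            if st[i,4]>15: print(n,k,st[i,:2]+roi[:2],st[i,2:])
    g=cv2.inRange(h,(50,150,40),(75,255,255));N,l,st,c=cv2.connectedComponentsWithStats(g)
    print(n,"green",[ (st[i,:4].tolist(),c[i].round(1)) for i in range(1,N) if st[i,4]>80])
print("green top",onz("top",T(388,330),55),onz("top",T(131,378),55))
```

```text
lip+y (array([590.8,  53.5,  75.5]), np.float64(5.711440367659096)) [591.9  53.7  80. ] [586.1  57.9  80. ]
lip-y (array([582.3, -23.9,  72.1]), np.float64(1.8451465974507975)) [581.7 -23.9  80. ] [578.4 -15.4  80. ]
bar [604.1 132.9 245. ] [ 586.4 -103.1  245. ] [601.5 113.6 245. ] [583.1 -78.7 245. ]
tray [[ 533.6 -261.7   18. ]
 [ 553.  -410.6   18. ]
 [ 387.6 -425.8   18. ]
 [ 368.6 -284.4   18. ]] [ 460.7 -345.6   18. ] [np.float64(166.53600307477782), np.float64(150.12589480153608), np.float64(166.11633132787992), np.float64(142.63890876658246)]
[[ 552.5 -397.7   18. ]
 [ 387.1 -425.3   18. ]
 [ 529.9 -249.8   18. ]]
top black [265 235] [26  3 38]
top black [273 240] [ 20  17 253]
top amber [276 252] [10  5 20]
top green [([315, 271, 20, 22], array([324.3, 281.6])), ([228, 287, 21, 21], array([238.5, 296.6]))]
side black [295 281] [ 19  17 226]
side amber [294 295] [ 20  17 248]
side green [([345, 262, 20, 29], array([354.5, 276.3])), ([333, 328, 23, 34], array([344.1, 344.3]))]
green top [ 479.2 -104.3   55. ] [440.4 120.7  55. ]
```

Run:
```python
from h import *
np.set_printoptions(precision=1,suppress=True)
a=onz("top",(282.5,256.6),48);print("front cap",a,"-> xc",a[0]+27.5)
b=onz("side",(303.5,311.6),0);print("side c",b-28*np.array([-.325,.946,0]))
print("amber bottom top",onz("top",(281,257.0),10)[0]+28)
# side: y-ish check via tri of axis at z~30 : sideline mid
print(onz("side",(303.5,304),24)-28*np.array([-.325,.946,0]))
# side calibration check: green jar
for (x,y,w,hh),(X,Y,W,H) in (((345,262,20,29),(315,271,20,22)),((333,328,23,34),(228,287,21,21))):
    s=onz("side",(x+w/2-.5,y+hh-.4),0);d=np.array([258,900])-s[:2];d/=np.linalg.norm(d);print("green side",s[:2]-28*d)
    t=onz("top",(X+W/2-.5,Y-.5),63);t2=onz("top",(X+W/2-.5,Y+H-.5),10);print("green top",t-[27.5,0,0],t2+[28,0,0])
g=ctrl.camera_info("top");
# reproj of station points
th=-.08;R=np.array([[np.cos(th),-np.sin(th)],[np.sin(th),np.cos(th)]]);
P=np.array([[0,40,80],[0,-40,80],[10,130,245],[10,-130,245],[140,40,80],[140,-40,80]],float)
W=P.copy();W[:,:2]=P[:,:2]@R.T+[586,16]
for n in("top","side"):print(n,proj(n,W))
```

```text
front cap [543.5   4.4  48. ] -> xc 571.0186756073672
side c [578.6   3.1   0. ]
amber bottom top 576.7104814243213
[579.1   1.2  24. ]
green side [ 476.2 -110.1]
green top [ 474.9 -105.8   63. ] [ 478.1 -106.2   10. ]
green side [439.6 119.8]
green top [436.3 120.9  63. ] [441.2 126.7  10. ]
top [[262.2 237.7]
 [292.7 239.6]
 [219.7 217.9]
 [329.5 224.6]
 [266.3 186.2]
 [296.3 188. ]]
side [[291.5 293. ]
 [305.3 272.2]
 [266.5 260.3]
 [316.2 195.8]
 [238.6 277.3]
 [254.3 257.7]]
```

The geometry agrees with the sizes given: the jar centre is at about (575, 4), the lip at (586, 16) with station yaw −0.08, and the tray at (461, −346). I'll move to a point in front of the jar, above it.

Request:
arm_command(increments=[{"offset":[0.24,-0.23,-0.01],"dr":[0,0,0],"hand":1},{"offset":[0.24,-0.23,-0.01],"dr":[0,0,0],"hand":1},{"offset":[0.24,-0.23,-0.01],"dr":[0,0,0],"hand":1},{"offset":[0.24,-0.23,-0.01],"dr":[0,0,0],"hand":1},{"offset":[0.24,-0.23,-0.01],"dr":[0,0,0],"hand":1},{"offset":[0.24,-0.23,-0.01],"dr":[0,0,0],"hand":1},{"offset":[0.24,-0.23,-0.01],"dr":[0,0,0],"hand":1},{"offset":[0.24,-0.23,-0.01],"dr":[0,0,0],"hand":1}])

```text
time_s: 0.9
eef_pos: [302.2, -232.0, 240.8]
ee_rot: [-0.0, 0.991, 0.131, -0.0]
force: [0.2, -0.4, 0.1]
grip_width: 0.999
grip_force: 0.0
```

Request:
arm_command(increments=[{"offset":[0.24,-0.23,-0.01],"dr":[0,0,0],"hand":1},{"offset":[0.24,-0.23,-0.01],"dr":[0,0,0],"hand":1},{"offset":[0.24,-0.23,-0.01],"dr":[0,0,0],"hand":1},{"offset":[0.24,-0.23,-0.01],"dr":[0,0,0],"hand":1},{"offset":[0.24,-0.23,-0.01],"dr":[0,0,0],"hand":1},{"offset":[0.24,-0.23,-0.01],"dr":[0,0,0],"hand":1},{"offset":[0.24,-0.23,-0.01],"dr":[0,0,0],"hand":1},{"offset":[0,0,0],"dr":[0,0,0],"hand":1}])

```text
time_s: 1.7
eef_pos: [447.0, 8.6, 249.0]
ee_rot: [-0.0, 0.991, 0.134, -0.0]
force: [-0.7, 0.3, -0.0]
grip_width: 1.003
grip_force: 0.0
```

Request:
arm_command(increments=[{"offset":[0,0,0],"dr":[0,0,0.147],"hand":1},{"offset":[0,0,0],"dr":[0,0,0.147],"hand":1},{"offset":[0,0,0],"dr":[0,0,0.147],"hand":1},{"offset":[0,0,0],"dr":[0,0.178,0],"hand":1},{"offset":[0,0,0],"dr":[0,0.178,0],"hand":1},{"offset":[0,0,0],"dr":[0,0.178,0],"hand":1},{"offset":[0,0,0],"dr":[0,0.178,0],"hand":1},{"offset":[0,0,0],"dr":[0,0.178,0],"hand":1}])

```text
time_s: 2.5
eef_pos: [445.4, 4.7, 249.6]
ee_rot: [0.016, 0.938, -0.039, 0.345]
force: [1.2, 1.2, 0.8]
grip_width: 0.997
grip_force: 0.0
```

Request:
arm_command(increments=[{"offset":[0,0,0],"dr":[0,0,0],"hand":1}])

```text
time_s: 2.6
eef_pos: [443.4, 5.6, 247.1]
ee_rot: [0.014, 0.939, -0.04, 0.341]
force: [-0.2, -0.5, 0.5]
grip_width: 1.001
grip_force: 0.0
```

```bash
cat >> h.py <<'E'
def togo(target,yaw=None,alpha=None):
    s=ctrl.sense();q=s["ee_rot"];R=Rn.from_quat([q[1],q[2],q[3],q[0]])
    print("pos",s["eef_pos"].round(1),"z",R.as_matrix()[:,2].round(3),"y",R.as_matrix()[:,1].round(3),"j",s["joints"].round(2),"F",s["force"].round(1),"t",s["time_s"])
    print("shift units",(R.inv().apply(np.array(target)-s["eef_pos"])/120).round(3))
    if yaw is not None:
        z=np.array([np.sin(alpha)*np.cos(yaw),np.sin(alpha)*np.sin(yaw),-np.cos(alpha)]);y=np.array([np.sin(yaw),-np.cos(yaw),0])
        print("turn units",((R.inv()*Rn.from_matrix(np.c_[np.cross(y,z),y,z])).as_rotvec()/(np.pi/4)).round(3))
E
python3 - <<'E'
from h import *
togo([495,9,80],-.08,.698)
togo([587,3,18],-.08,.698)
E
```

```text
pos [443.4   5.6 247.1] z [ 0.639 -0.053 -0.767] y [-0.084 -0.996 -0.001] j [-0.36 -0.22  2.18  0.35  0.53  1.05] F [-0.2 -0.5  0.5] t 2.6
shift units [-0.567 -0.063  1.342]
turn units [ 0.003  0.002 -0.004]
pos [443.4   5.6 247.1] z [ 0.639 -0.053 -0.767] y [-0.084 -0.996 -0.001] j [-0.36 -0.22  2.18  0.35  0.53  1.05] F [-0.2 -0.5  0.5] t 2.6
shift units [-0.309 -0.077  2.231]
turn units [ 0.003  0.002 -0.004]
```

Request:
arm_command(increments=[{"offset":[-0.062,-0.015,0.25],"dr":[0,0,0],"hand":1},{"offset":[-0.062,-0.015,0.25],"dr":[0,0,0],"hand":1},{"offset":[-0.062,-0.015,0.25],"dr":[0,0,0],"hand":1},{"offset":[-0.062,-0.015,0.25],"dr":[0,0,0],"hand":1},{"offset":[-0.062,-0.015,0.25],"dr":[0,0,0],"hand":1},{"offset":[0,0,0.1],"dr":[0,0,0],"hand":1},{"offset":[0,0,0.1],"dr":[0,0,0],"hand":1},{"offset":[0,0,0],"dr":[0,0,0],"hand":1}])

```text
time_s: 3.4
eef_pos: [525.3, 9.3, 108.6]
ee_rot: [0.009, 0.938, -0.037, 0.344]
force: [-0.0, -0.3, -0.6]
grip_width: 0.995
grip_force: 0.0
```

Run:
```python
from h import *
togo([587,3,18],-.08,.698)
a=ctrl.capture("side")[:,:,::-1][180:350,200:420];b=ctrl.capture("top")[:,:,::-1][180:300,200:400]
cv2.imwrite("pics/d.png",np.vstack([cv2.resize(a,(440,340)),cv2.resize(b,(440,260))]))
```

```text
pos [525.3   9.3 108.6] z [ 0.645 -0.043 -0.763] y [-0.075 -0.997 -0.008] j [-0.27  0.25  2.17  1.33  0.14  0.09] F [-0.  -0.3 -0.6] t 3.4
shift units [-0.094  0.019  0.91 ]
turn units [-0.011 -0.006 -0.002]
```

View pics/d.png

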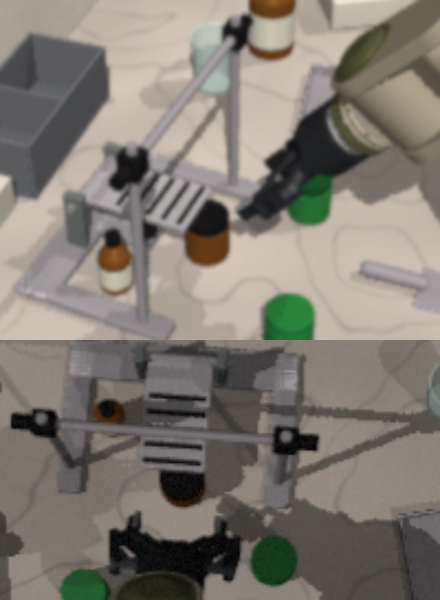

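The gripper is in front of the jar and lined up with it (top view: jar cap at (183,485), fingers centred at (175,545)). Joint 5 is near its lower limit, so I'll increase the tilt to about 48° here, at safe height.

Request:
arm_command(increments=[{"offset":[0,0,0],"dr":[0,0.06,0],"hand":1},{"offset":[0,0,0],"dr":[0,0.06,0],"hand":1},{"offset":[0,0,0],"dr":[0,0.06,0],"hand":1},{"offset":[0,0,0],"dr":[0,0,0],"hand":1},{"offset":[0,0,0],"dr":[0,0,0],"hand":1}])

```text
time_s: 4.0
eef_pos: [523.7, 13.2, 108.9]
ee_rot: [0.004, 0.927, -0.034, 0.373]
force: [0.0, -0.1, -0.2]
grip_width: 0.997
grip_force: 0.0
```

Run:
```python
from h import *
togo([589,2,20],-.08,.84)
```

```text
pos [523.7  13.2 108.9] z [ 0.691 -0.033 -0.722] y [-0.066 -0.998 -0.018] j [-0.28  0.25  2.21  1.98  0.17 -0.56] F [ 0.  -0.1 -0.2] t 4.0
shift units [-0.115  0.071  0.914]
turn units [-0.029  0.097 -0.005]
```

Request:
arm_command(increments=[{"offset":[-0.04,0.024,0.05],"dr":[-0.01,0.035,0],"hand":1},{"offset":[-0.04,0.024,0.05],"dr":[-0.01,0.035,0],"hand":1},{"offset":[-0.04,0.024,0.05],"dr":[-0.01,0.035,0],"hand":1},{"offset":[0,0,0],"dr":[0,0,0],"hand":1},{"offset":[0,0,0],"dr":[0,0,0],"hand":1}])

```text
time_s: 4.5
eef_pos: [525.4, 7.3, 88.6]
ee_rot: [0.012, 0.914, -0.037, 0.404]
force: [-0.7, 0.3, 0.3]
grip_width: 0.999
grip_force: 0.0
```

Run:
```python
from h import *
togo([589,2,20],-.08,.84)
```

```text
pos [525.4   7.3  88.6] z [ 0.738 -0.052 -0.673] y [-0.077 -0.997 -0.008] j [-0.29  0.32  2.26  2.57  0.31 -1.16] F [-0.7  0.3  0.3] t 4.5
shift units [-0.065  0.008  0.778]
turn units [-0.01   0.009 -0.006]
```

Request:
arm_command(increments=[{"offset":[-0.022,0.003,0.1],"dr":[-0.003,0.003,0],"hand":1},{"offset":[-0.022,0.003,0.1],"dr":[-0.003,0.003,0],"hand":1},{"offset":[-0.021,0.002,0.1],"dr":[-0.003,0.003,0],"hand":1},{"offset":[0,0,0.1],"dr":[0,0,0],"hand":1},{"offset":[0,0,0.1],"dr":[0,0,0],"hand":1},{"offset":[0,0,0.1],"dr":[0,0,0],"hand":1},{"offset":[0,0,0],"dr":[0,0,0],"hand":1}])

```text
time_s: 5.2
eef_pos: [574.2, 2.6, 34.4]
ee_rot: [0.015, 0.912, -0.038, 0.408]
force: [1.0, 0.0, 0.1]
grip_width: 0.999
grip_force: 0.0
```

Run:
```python
from h import *
togo([589,2,20],-.08,.84)
a=ctrl.capture("side")[:,:,::-1][180:350,200:420];b=ctrl.capture("top")[:,:,::-1][180:300,200:400]
cv2.imwrite("pics/e.png",np.vstack([cv2.resize(a,(440,340)),cv2.resize(b,(440,260))]))
```

```text
pos [574.2   2.6  34.4] z [ 0.743 -0.059 -0.667] y [-0.082 -0.997 -0.004] j [-0.26  0.54  2.14  2.78  0.39 -1.35] F [1.  0.  0.1] t 5.2
shift units [-0.007 -0.005  0.172]
turn units [-0.001 -0.001 -0.005]
```

View pics/e.png

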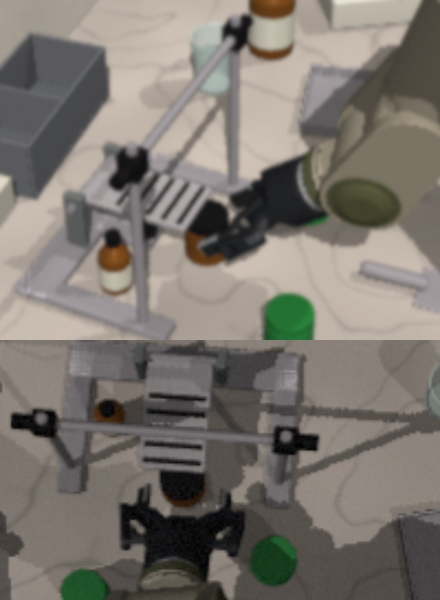

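The fingers straddle the jar evenly in the top view: fingers at 140 and 224, jar from 162 to 203. I'll go in the rest of the way and close.

Request:
arm_command(increments=[{"offset":[0,0,0.06],"dr":[0,0,0],"hand":1},{"offset":[0,0,0.06],"dr":[0,0,0],"hand":1},{"offset":[0,0,0.05],"dr":[0,0,0],"hand":1},{"offset":[0,0,0],"dr":[0,0,0],"hand":1}])

```text
time_s: 5.7
eef_pos: [588.6, 1.0, 20.1]
ee_rot: [0.016, 0.912, -0.039, 0.407]
force: [-0.5, -0.9, 0.6]
grip_width: 0.998
grip_force: 0.0
```

Request:
arm_command(increments=[{"offset":[0,0,0],"dr":[0,0,0],"hand":0.45},{"offset":[0,0,0],"dr":[0,0,0],"hand":0.3},{"offset":[0,0,0],"dr":[0,0,0],"hand":0},{"offset":[0,0,0],"dr":[0,0,0],"hand":-0.3},{"offset":[0,0,0],"dr":[0,0,0],"hand":-1},{"offset":[0,0,0],"dr":[0,0,0],"hand":-1},{"offset":[0,0,0],"dr":[0,0,0],"hand":-1}], grip_force=40)

```text
time_s: 6.4
eef_pos: [588.3, 1.1, 21.0]
ee_rot: [0.016, 0.912, -0.039, 0.408]
force: [-3.2, 1.8, 5.6]
grip_width: 0.641
grip_force: 42.1
```

Request:
arm_command(increments=[{"offset":[0.025,0,-0.022],"dr":[0,0,0],"hand":-1},{"offset":[0,0,0],"dr":[0,0,0],"hand":-1},{"offset":[-0.083,0,-0.093],"dr":[0,0,0],"hand":-1},{"offset":[-0.083,0,-0.093],"dr":[0,0,0],"hand":-1},{"offset":[-0.083,0,-0.093],"dr":[0,0,0],"hand":-1},{"offset":[-0.083,0,-0.093],"dr":[0,0,0],"hand":-1},{"offset":[-0.083,0,-0.093],"dr":[0,0,0],"hand":-1},{"offset":[0,0,0],"dr":[0,0,0],"hand":-1}])

```text
time_s: 7.2
eef_pos: [512.1, 7.5, 24.0]
ee_rot: [0.016, 0.913, -0.039, 0.406]
force: [-0.2, 0.3, -2.4]
grip_width: 0.645
grip_force: 43.0
```

Run:
```python
from h import *
togo([500,10,160],-.08,.84)
a=ctrl.capture("side")[:,:,::-1][180:350,200:420];b=ctrl.capture("top")[:,:,::-1][180:300,200:400]
cv2.imwrite("pics/f.png",np.vstack([cv2.resize(a,(440,340)),cv2.resize(b,(440,260))]))
```

```text
pos [512.1   7.5  24. ] z [ 0.74  -0.061 -0.67 ] y [-0.084 -0.996 -0.003] j [-0.3   0.51  2.31  2.82  0.53 -1.43] F [-0.2  0.3 -2.4] t 7.2
shift units [ 0.773 -0.016 -0.835]
turn units [ 0.002  0.004 -0.006]
```

View pics/f.png

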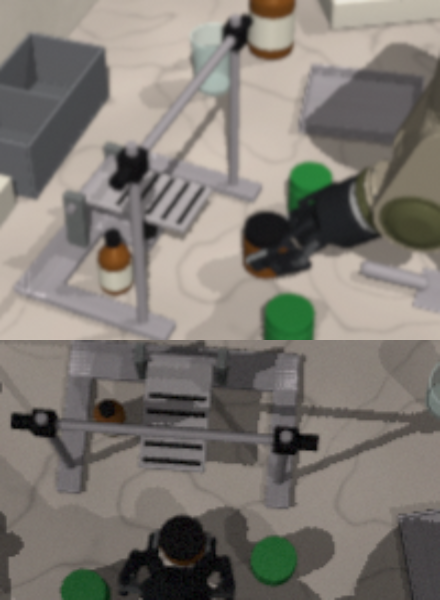

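The jar is held upright and clear of the treadle, between the two green ones. Next I'll lift it.

Request:
arm_command(increments=[{"offset":[0.1,0,-0.09],"dr":[0,0,0],"hand":-1},{"offset":[0.155,0,-0.14],"dr":[0,0,0],"hand":-1},{"offset":[0.155,0,-0.14],"dr":[0,0,0],"hand":-1},{"offset":[0.155,0,-0.14],"dr":[0,0,0],"hand":-1},{"offset":[0.155,0,-0.14],"dr":[0,0,0],"hand":-1},{"offset":[0,0,0],"dr":[0,0,0],"hand":-1}])

```text
time_s: 7.9
eef_pos: [515.1, 7.7, 136.7]
ee_rot: [0.015, 0.911, -0.037, 0.41]
force: [0.9, -0.3, -3.4]
grip_width: 0.644
grip_force: 43.2
```

Run:
```python
from h import *
togo([471.6,-353.6,140],-.62,.84)
```

```text
pos [515.1   7.7 136.7] z [ 0.746 -0.058 -0.664] y [-0.08  -0.997 -0.004] j [-0.3   0.17  2.26  2.22  0.21 -0.8 ] F [ 0.9 -0.3 -3.4] t 7.9
shift units [-0.05   3.03  -0.115]
turn units [-0.516 -0.005  0.454]
```

Request:
arm_command(increments=[{"offset":[-0.004,0.2,-0.007],"dr":[0,0,0],"hand":-1},{"offset":[-0.004,0.2,-0.007],"dr":[0,0,0],"hand":-1},{"offset":[-0.004,0.2,-0.007],"dr":[0,0,0],"hand":-1},{"offset":[-0.004,0.2,-0.007],"dr":[0,0,0],"hand":-1},{"offset":[-0.004,0.2,-0.007],"dr":[0,0,0],"hand":-1},{"offset":[-0.004,0.2,-0.007],"dr":[0,0,0],"hand":-1},{"offset":[-0.004,0.2,-0.007],"dr":[0,0,0],"hand":-1},{"offset":[0,0,0],"dr":[0,0,0],"hand":-1}])

```text
time_s: 8.7
eef_pos: [493.7, -161.8, 134.1]
ee_rot: [0.015, 0.912, -0.04, 0.408]
force: [0.9, -0.2, -1.6]
grip_width: 0.645
grip_force: 43.3
```

Run:
```python
from h import *
togo([474,-347,140],-.08,.84)
```

```text
pos [ 493.7 -161.8  134.1] z [ 0.743 -0.06  -0.666] y [-0.084 -0.996 -0.005] j [-0.8   0.2   2.23  1.55  0.51 -0.5 ] F [ 0.9 -0.2 -1.6] t 8.7
shift units [ 0.02   1.551 -0.062]
turn units [ 0.    -0.002 -0.008]
```

Request:
arm_command(increments=[{"offset":[0.003,0.2,-0.007],"dr":[0,0,0],"hand":-1},{"offset":[0.003,0.2,-0.007],"dr":[0,0,0],"hand":-1},{"offset":[0.003,0.2,-0.007],"dr":[0,0,0],"hand":-1},{"offset":[0.003,0.2,-0.007],"dr":[0,0,0],"hand":-1},{"offset":[0.003,0.2,-0.007],"dr":[0,0,0],"hand":-1},{"offset":[0.003,0.2,-0.007],"dr":[0,0,0],"hand":-1},{"offset":[0.003,0.2,-0.007],"dr":[0,0,0],"hand":-1},{"offset":[0,0.15,-0.007],"dr":[0,0,0],"hand":-1}])

```text
time_s: 9.5
eef_pos: [475.6, -344.9, 139.4]
ee_rot: [0.014, 0.912, -0.038, 0.409]
force: [0.1, -0.2, -1.8]
grip_width: 0.641
grip_force: 43.4
```

Request:
arm_command(increments=[{"offset":[0,0,0],"dr":[0,0,0],"hand":-1},{"offset":[0,0,0],"dr":[0,0,0],"hand":-1}])

```text
time_s: 9.7
eef_pos: [475.3, -343.2, 139.1]
ee_rot: [0.013, 0.912, -0.038, 0.408]
force: [0.1, 0.5, -1.1]
grip_width: 0.641
grip_force: 43.4
```

Run:
```python
from h import *
togo([474,-347,30],-.08,.84)
a=ctrl.capture("side")[:,:,::-1];b=ctrl.capture("top")[:,:,::-1]
cv2.imwrite("pics/g.png",np.hstack([cv2.resize(a[180:330,300:440],(400,429)),cv2.resize(b[230:380,360:500],(400,429))]))
```

```text
pos [ 475.3 -343.2  139.1] z [ 0.743 -0.055 -0.667] y [-0.08  -0.997 -0.006] j [-1.13  0.37  1.96  1.23  0.76 -0.4 ] F [ 0.1  0.5 -1.1] t 9.7
shift units [-0.683  0.038  0.6  ]
turn units [-0.005 -0.001 -0.006]
```

View pics/g.png

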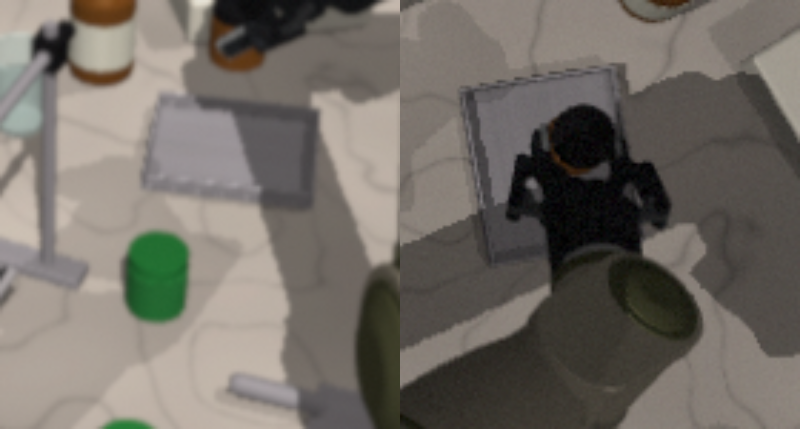

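The jar hangs above the tray. Allowing for parallax, it sits over the tray's centre. I'll lower it.

Request:
arm_command(increments=[{"offset":[-0.11,0.006,0.097],"dr":[0,0,0],"hand":-1},{"offset":[-0.11,0.006,0.097],"dr":[0,0,0],"hand":-1},{"offset":[-0.11,0.006,0.097],"dr":[0,0,0],"hand":-1},{"offset":[-0.11,0.006,0.097],"dr":[0,0,0],"hand":-1},{"offset":[-0.11,0.006,0.097],"dr":[0,0,0],"hand":-1},{"offset":[-0.05,0.006,0.045],"dr":[0,0,0],"hand":-1},{"offset":[0,0,0],"dr":[0,0,0],"hand":-1},{"offset":[0,0,0],"dr":[0,0,0],"hand":-1}])

```text
time_s: 10.6
eef_pos: [474.1, -347.7, 44.3]
ee_rot: [0.014, 0.912, -0.038, 0.408]
force: [-0.3, 0.7, -1.9]
grip_width: 0.642
grip_force: 43.4
```

Run:
```python
from h import *
togo([474,-347,25],-.08,.84)
a=ctrl.capture("side")[:,:,::-1];b=ctrl.capture("top")[:,:,::-1]
cv2.imwrite("pics/i.png",np.hstack([cv2.resize(a[180:330,300:440],(400,429)),cv2.resize(b[230:380,360:500],(400,429))]))
```

```text
pos [ 474.1 -347.7   44.3] z [ 0.743 -0.057 -0.667] y [-0.081 -0.997 -0.005] j [-1.13  0.58  1.99  1.49  0.71 -0.75] F [-0.3  0.7 -1.9] t 10.6
shift units [-0.121 -0.005  0.107]
turn units [-0.003 -0.    -0.005]
```

View pics/i.png

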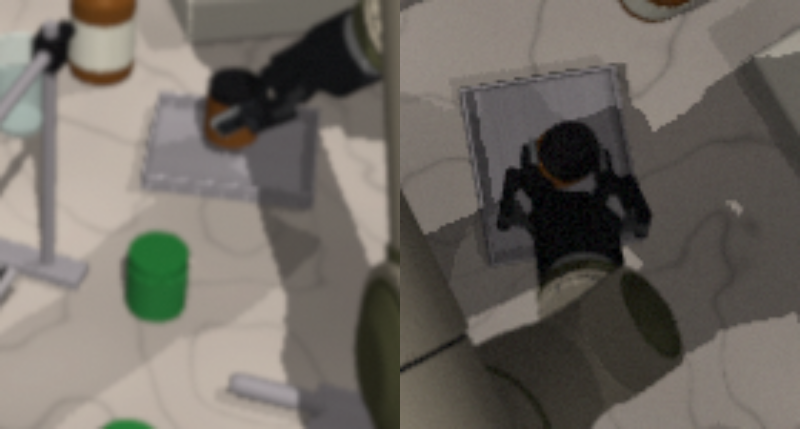

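The jar is over the tray, slightly right of centre. I'll shift it left 6 mm and lower it.

Request:
arm_command(increments=[{"offset":[-0.05,-0.025,0.045],"dr":[0,0,0],"hand":-1},{"offset":[-0.04,-0.025,0.036],"dr":[0,0,0],"hand":-1},{"offset":[-0.012,0,0.011],"dr":[0,0,0],"hand":-1},{"offset":[0,0,0],"dr":[0,0,0],"hand":-1},{"offset":[0,0,0],"dr":[0,0,0],"hand":-1}])

```text
time_s: 11.2
eef_pos: [474.4, -341.9, 27.5]
ee_rot: [0.014, 0.912, -0.038, 0.407]
force: [0.2, -0.0, -2.5]
grip_width: 0.642
grip_force: 43.4
```

Request:
arm_command(increments=[{"offset":[-0.006,0,0.0055],"dr":[0,0,0],"hand":-1},{"offset":[0,0,0],"dr":[0,0,0],"hand":-1},{"offset":[0,0,0],"dr":[0,0,0],"hand":-1}])

```text
time_s: 11.5
eef_pos: [474.3, -341.8, 26.4]
ee_rot: [0.014, 0.912, -0.038, 0.407]
force: [-0.6, -0.2, -1.9]
grip_width: 0.646
grip_force: 43.4
```

Request:
arm_command(increments=[{"offset":[-0.006,0,0.0055],"dr":[0,0,0],"hand":-1},{"offset":[0,0,0],"dr":[0,0,0],"hand":-1},{"offset":[0,0,0],"dr":[0,0,0],"hand":-1}])

```text
time_s: 11.8
eef_pos: [474.3, -341.7, 25.3]
ee_rot: [0.014, 0.912, -0.038, 0.407]
force: [-0.6, 0.3, -2.0]
grip_width: 0.641
grip_force: 43.4
```

Request:
arm_command(increments=[{"offset":[-0.006,0,0.0055],"dr":[0,0,0],"hand":-1},{"offset":[0,0,0],"dr":[0,0,0],"hand":-1},{"offset":[0,0,0],"dr":[0,0,0],"hand":-1}])

```text
time_s: 12.1
eef_pos: [474.7, -341.9, 25.1]
ee_rot: [0.014, 0.912, -0.038, 0.408]
force: [-3.2, 1.0, 5.1]
grip_width: 0.645
grip_force: 44.0
```

Request:
arm_command(increments=[{"offset":[0,0,0],"dr":[0,0,0],"hand":0.4},{"offset":[0,0,0],"dr":[0,0,0],"hand":0.55},{"offset":[0,0,0],"dr":[0,0,0],"hand":0.7},{"offset":[0,0,0],"dr":[0,0,0],"hand":0.7},{"offset":[0,0,0],"dr":[0,0,0],"hand":0.7}])

```text
time_s: 12.6
eef_pos: [474.4, -341.7, 24.3]
ee_rot: [0.014, 0.912, -0.038, 0.407]
force: [0.5, 0.1, 0.7]
grip_width: 0.849
grip_force: 0.0
```

Request:
arm_command(increments=[{"offset":[0,0,-0.04],"dr":[0,0,0],"hand":0.7},{"offset":[0,0,-0.1],"dr":[0,0,0],"hand":0.7},{"offset":[0,0,-0.15],"dr":[0,0,0],"hand":0.7},{"offset":[0,0,-0.15],"dr":[0,0,0],"hand":0.7},{"offset":[0,0,-0.15],"dr":[0,0,0],"hand":0.7},{"offset":[0,0,-0.15],"dr":[0,0,0],"hand":0.7},{"offset":[0,0,0],"dr":[0,0,0],"hand":0.7}])

```text
time_s: 13.3
eef_pos: [407.4, -337.4, 85.1]
ee_rot: [0.016, 0.912, -0.038, 0.408]
force: [-0.2, -0.2, -0.1]
grip_width: 0.854
grip_force: 0.0
```

Run:
```python
from h import *
togo([587,15,115],-.08,.75)
a=ctrl.capture("side")[:,:,::-1];b=ctrl.capture("top")[:,:,::-1]
cv2.imwrite("pics/j.png",np.hstack([cv2.resize(a[180:330,300:440],(400,429)),cv2.resize(b[230:380,360:500],(400,429))]))
```

```text
pos [ 407.4 -337.4   85.1] z [ 0.742 -0.06  -0.667] y [-0.083 -0.997 -0.003] j [-1.28  0.41  2.12  1.34  0.79 -0.72] F [-0.2 -0.2 -0.1] t 13.3
shift units [ 1.012 -3.051  0.77 ]
turn units [-0.    -0.115 -0.005]
```

View pics/j.png

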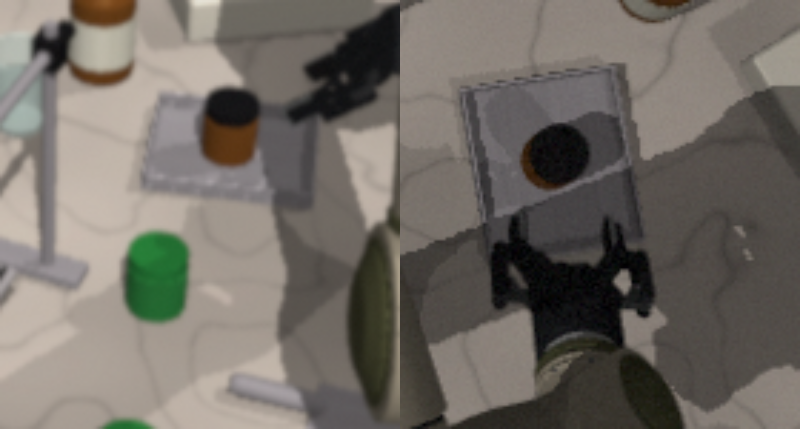

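The jar stands upright in the middle of the tray (side view (230,127), top view (556,155)) and the gripper is clear of it. Next I'll raise, shut the fingers and move back to the treadle.

Request:
arm_command(increments=[{"offset":[0.124,0,-0.111],"dr":[0,0,0],"hand":0},{"offset":[0.124,0,-0.111],"dr":[0,0,0],"hand":-1},{"offset":[0.012,-0.1,0.013],"dr":[0,0,0],"hand":-1},{"offset":[0.024,-0.2,0.027],"dr":[0,0,0],"hand":-1},{"offset":[0.024,-0.2,0.027],"dr":[0,0,0],"hand":-1},{"offset":[0.024,-0.2,0.027],"dr":[0,0,0],"hand":-1},{"offset":[0.024,-0.2,0.027],"dr":[0,0,0],"hand":-1},{"offset":[0.024,-0.2,0.027],"dr":[0,0,0],"hand":-1}])

```text
time_s: 14.2
eef_pos: [442.8, -205.2, 122.9]
ee_rot: [0.013, 0.913, -0.038, 0.406]
force: [0.8, -1.1, -0.1]
grip_width: -0.0
grip_force: 0.0
```

Request:
arm_command(increments=[{"offset":[0.024,-0.2,0.027],"dr":[0,0,0],"hand":-1},{"offset":[0.024,-0.2,0.027],"dr":[0,0,0],"hand":-1},{"offset":[0.024,-0.2,0.027],"dr":[0,0,0],"hand":-1},{"offset":[0.024,-0.2,0.027],"dr":[0,0,0],"hand":-1},{"offset":[0.024,-0.2,0.027],"dr":[0,0,0],"hand":-1},{"offset":[0.024,-0.2,0.027],"dr":[0,0,0],"hand":-1},{"offset":[0,0,0],"dr":[0,0,0],"hand":-1}])

```text
time_s: 14.9
eef_pos: [479.8, -62.3, 123.3]
ee_rot: [0.013, 0.913, -0.036, 0.406]
force: [1.1, -0.6, -0.2]
grip_width: 0.002
grip_force: 0.0
```

Run:
```python
from h import *
togo([500,15,125],-.08,.84)
togo([600,15,110],-.08,.84)
```

```text
pos [479.8 -62.3 123.3] z [ 0.74  -0.053 -0.67 ] y [-0.077 -0.997 -0.006] j [-0.57  0.14  2.35  1.89  0.38 -0.68] F [ 1.1 -0.6 -0.2] t 14.9
shift units [ 0.087 -0.655  0.082]
turn units [-0.009  0.005 -0.003]
pos [479.8 -62.3 123.3] z [ 0.74  -0.053 -0.67 ] y [-0.077 -0.997 -0.006] j [-0.57  0.14  2.35  1.89  0.38 -0.68] F [ 1.1 -0.6 -0.2] t 14.9
shift units [ 0.551 -0.718  0.782]
turn units [-0.009  0.005 -0.003]
```

Request:
arm_command(increments=[{"offset":[0.022,-0.164,0.02],"dr":[-0.002,0.001,0],"hand":-1},{"offset":[0.022,-0.164,0.02],"dr":[-0.002,0.001,0],"hand":-1},{"offset":[0.022,-0.164,0.02],"dr":[-0.002,0.001,0],"hand":-1},{"offset":[0.022,-0.164,0.02],"dr":[-0.002,0.001,0],"hand":-1},{"offset":[0,0,0],"dr":[0,0,0],"hand":-1},{"offset":[0,0,0],"dr":[0,0,0],"hand":-1}])

```text
time_s: 15.5
eef_pos: [500.6, 11.6, 125.7]
ee_rot: [0.017, 0.912, -0.039, 0.408]
force: [0.2, 1.2, -0.3]
grip_width: 0.002
grip_force: 0.0
```

Request:
arm_command(increments=[{"offset":[0.082,-0.012,0.123],"dr":[0,0,0],"hand":-1},{"offset":[0.082,-0.012,0.123],"dr":[0,0,0],"hand":-1},{"offset":[0.082,-0.012,0.123],"dr":[0,0,0],"hand":-1},{"offset":[0.082,-0.012,0.123],"dr":[0,0,0],"hand":-1},{"offset":[0,0,0],"dr":[0,0,0],"hand":-1}])

```text
time_s: 16.0
eef_pos: [572.6, 9.8, 116.2]
ee_rot: [0.017, 0.912, -0.04, 0.408]
force: [-0.7, -0.5, 0.2]
grip_width: -0.003
grip_force: 0.0
```

Run:
```python
from h import *
togo([606,15,105],-.08,.84)
```

```text
pos [572.6   9.8 116.2] z [ 0.743 -0.064 -0.666] y [-0.087 -0.996 -0.001] j [-0.24  0.33  2.12  2.46  0.18 -1.  ] F [-0.7 -0.5  0.2] t 16.0
shift units [ 0.113 -0.067  0.266]
turn units [ 0.006 -0.003 -0.007]
```

Next I'll go to the point above the lip, then move down in small steps while watching the force.

Request:
arm_command(increments=[{"offset":[0.038,-0.022,0.09],"dr":[0,0,0],"hand":-1},{"offset":[0.038,-0.022,0.09],"dr":[0,0,0],"hand":-1},{"offset":[0.038,-0.022,0.086],"dr":[0,0,0],"hand":-1},{"offset":[-0.03,0,0.028],"dr":[0,0,0],"hand":-1},{"offset":[-0.03,0,0.028],"dr":[0,0,0],"hand":-1},{"offset":[0,0,0],"dr":[0,0,0],"hand":-1},{"offset":[0,0,0],"dr":[0,0,0],"hand":-1}])

```text
time_s: 16.7
eef_pos: [605.1, 15.9, 95.7]
ee_rot: [0.017, 0.912, -0.04, 0.408]
force: [0.1, 0.7, 0.3]
grip_width: -0.005
grip_force: 0.0
```

Request:
arm_command(increments=[{"offset":[-0.03,0,0.028],"dr":[0,0,0],"hand":-1},{"offset":[-0.03,0,0.028],"dr":[0,0,0],"hand":-1},{"offset":[0,0,0],"dr":[0,0,0],"hand":-1},{"offset":[0,0,0],"dr":[0,0,0],"hand":-1}])

```text
time_s: 17.1
eef_pos: [605.6, 16.1, 86.2]
ee_rot: [0.017, 0.912, -0.039, 0.409]
force: [-1.7, -1.3, 2.3]
grip_width: 0.0
grip_force: 1.0
```

Request:
arm_command(increments=[{"offset":[-0.025,0,0.022],"dr":[0,0,0],"hand":-1},{"offset":[-0.025,0,0.022],"dr":[0,0,0],"hand":-1},{"offset":[-0.025,0,0.022],"dr":[0,0,0],"hand":-1},{"offset":[-0.025,0,0.022],"dr":[0,0,0],"hand":-1},{"offset":[-0.025,0,0.022],"dr":[0,0,0],"hand":-1},{"offset":[-0.025,0,0.022],"dr":[0,0,0],"hand":-1},{"offset":[-0.025,0,0.022],"dr":[0,0,0],"hand":-1},{"offset":[0,0,0],"dr":[0,0,0],"hand":-1}])

```text
time_s: 17.9
eef_pos: [605.5, 16.3, 57.7]
ee_rot: [0.017, 0.912, -0.039, 0.409]
force: [1.6, -0.5, 5.1]
grip_width: 0.008
grip_force: 2.4
```

Request:
arm_command(increments=[{"offset":[-0.02,0,0.018],"dr":[0,0,0],"hand":-1},{"offset":[0,0,0],"dr":[0,0,0],"hand":-1}])

```text
time_s: 18.1
eef_pos: [605.6, 16.3, 54.8]
ee_rot: [0.017, 0.912, -0.039, 0.409]
force: [0.7, 0.5, 5.5]
grip_width: 0.002
grip_force: 2.5
```

Request:
arm_command(increments=[{"offset":[-0.02,0,0.018],"dr":[0,0,0],"hand":-1},{"offset":[0,0,0],"dr":[0,0,0],"hand":-1}])

```text
time_s: 18.3
eef_pos: [605.7, 16.3, 51.7]
ee_rot: [0.017, 0.912, -0.039, 0.409]
force: [1.5, 0.7, 6.0]
grip_width: -0.001
grip_force: 2.6
```

Request:
arm_command(increments=[{"offset":[-0.015,0,0.013],"dr":[0,0,0],"hand":-1},{"offset":[0,0,0],"dr":[0,0,0],"hand":-1}])

```text
time_s: 18.5
eef_pos: [605.8, 16.3, 49.5]
ee_rot: [0.017, 0.911, -0.039, 0.409]
force: [1.6, -0.8, 6.3]
grip_width: 0.004
grip_force: 2.7
```

Request:
arm_command(increments=[{"offset":[-0.012,0,0.011],"dr":[0,0,0],"hand":-1},{"offset":[0,0,0],"dr":[0,0,0],"hand":-1}])

```text
time_s: 18.7
eef_pos: [606.0, 16.2, 47.8]
ee_rot: [0.017, 0.911, -0.039, 0.409]
force: [1.9, -0.6, 7.1]
grip_width: 0.0
grip_force: 3.0
```

Request:
arm_command(increments=[{"offset":[-0.01,0,0.009],"dr":[0,0,0],"hand":-1},{"offset":[0,0,0],"dr":[0,0,0],"hand":-1}])

```text
time_s: 18.9
eef_pos: [606.3, 16.3, 47.2]
ee_rot: [0.017, 0.911, -0.039, 0.41]
force: [-5.4, -0.9, 16.3]
grip_width: -0.001
grip_force: 8.6
```

Request:
arm_command(increments=[{"offset":[-0.01,0,0.009],"dr":[0,0,0],"hand":-1},{"offset":[0,0,0],"dr":[0,0,0],"hand":-1}])

```text
time_s: 19.1
eef_pos: [606.6, 16.3, 46.5]
ee_rot: [0.017, 0.91, -0.039, 0.411]
force: [-13.3, -1.4, 27.0]
grip_width: -0.001
grip_force: 14.4
```

The force has jumped, so the treadle is on its stop. I'll hold for 1.4 s, then raise smoothly.

Request:
arm_command(increments=[{"offset":[0,0,0],"dr":[0,0,0],"hand":-1},{"offset":[0,0,0],"dr":[0,0,0],"hand":-1},{"offset":[0,0,0],"dr":[0,0,0],"hand":-1},{"offset":[0,0,0],"dr":[0,0,0],"hand":-1},{"offset":[0,0,0],"dr":[0,0,0],"hand":-1},{"offset":[0,0,0],"dr":[0,0,0],"hand":-1},{"offset":[0,0,0],"dr":[0,0,0],"hand":-1},{"offset":[0,0,0],"dr":[0,0,0],"hand":-1}])

```text
time_s: 19.9
eef_pos: [606.6, 16.2, 46.6]
ee_rot: [0.017, 0.91, -0.039, 0.411]
force: [-12.1, 0.2, 25.3]
grip_width: -0.003
grip_force: 13.8
```

Request:
arm_command(increments=[{"offset":[0,0,0],"dr":[0,0,0],"hand":-1},{"offset":[0,0,0],"dr":[0,0,0],"hand":-1},{"offset":[0,0,0],"dr":[0,0,0],"hand":-1},{"offset":[0,0,0],"dr":[0,0,0],"hand":-1},{"offset":[0,0,0],"dr":[0,0,0],"hand":-1},{"offset":[0,0,0],"dr":[0,0,0],"hand":-1}])

```text
time_s: 20.5
eef_pos: [606.5, 16.3, 46.6]
ee_rot: [0.017, 0.91, -0.039, 0.411]
force: [-11.2, -1.3, 25.2]
grip_width: -0.004
grip_force: 13.8
```

Request:
arm_command(increments=[{"offset":[0.035,0,-0.031],"dr":[0,0,0],"hand":-1},{"offset":[0.05,0,-0.045],"dr":[0,0,0],"hand":-1},{"offset":[0.05,0,-0.045],"dr":[0,0,0],"hand":-1},{"offset":[0.05,0,-0.045],"dr":[0,0,0],"hand":-1},{"offset":[0.05,0,-0.045],"dr":[0,0,0],"hand":-1},{"offset":[0.05,0,-0.045],"dr":[0,0,0],"hand":-1},{"offset":[0.05,0,-0.045],"dr":[0,0,0],"hand":-1},{"offset":[0.05,0,-0.045],"dr":[0,0,0],"hand":-1}])

```text
time_s: 21.3
eef_pos: [604.6, 16.2, 105.8]
ee_rot: [0.017, 0.912, -0.039, 0.408]
force: [0.3, 1.0, -0.3]
grip_width: -0.001
grip_force: 0.0
```

Request:
arm_command(increments=[{"offset":[0,0,-0.1],"dr":[0,0,0],"hand":-1},{"offset":[0,0,-0.15],"dr":[0,0,0],"hand":-1},{"offset":[0,0,-0.15],"dr":[0,0,0],"hand":-1},{"offset":[0,0,-0.15],"dr":[0,0,0],"hand":-1},{"offset":[0,0,0],"dr":[0,0,0],"hand":-1},{"offset":[0,0,0],"dr":[0,0,0],"hand":-1},{"offset":[0,0,0],"dr":[0,0,0],"hand":-1}])

```text
time_s: 22.0
eef_pos: [556.4, 20.3, 149.3]
ee_rot: [0.017, 0.912, -0.04, 0.408]
force: [-0.2, -0.6, -0.8]
grip_width: 0.001
grip_force: 0.0
```

Run:
```python
from h import *
togo([600,15,105],-.08,.84)
for n in("top","side"):
    im=ctrl.capture(n)[:,:,::-1].astype(int);o=cv2.imread(f"pics/{n}0.png").astype(int)
    # compare treadle & bystander patches with start; report component boxes of change
    m=(cv2.blur(np.abs(im-o).max(2).astype(np.float32),(3,3))>45).astype(np.uint8)
    N,l,st,c=cv2.connectedComponentsWithStats(m);print(n,[st[i].tolist() for i in range(1,N) if st[i,4]>25])
    h=cv2.cvtColor(im.astype(np.uint8),cv2.COLOR_BGR2HSV)
    p={"top":(395,265,435,310),"side":(365,200,400,245)}[n];s=h[p[1]:p[3],p[0]:p[2]]
    k=(s[...,2]<42).astype(np.uint8);N,l,st,c=cv2.connectedComponentsWithStats(k);print("cap",[(st[i,:2]+p[:2],st[i,2:]) for i in range(1,N) if st[i,4]>40])
```

```text
pos [556.4  20.3 149.3] z [ 0.743 -0.064 -0.666] y [-0.086 -0.996 -0.001] j [-0.22  0.22  2.14  2.07  0.12 -0.59] F [-0.2 -0.6 -0.8] t 22.0
shift units [-0.032  0.013  0.519]
turn units [ 0.005 -0.002 -0.006]
top [[247, 237, 127, 161, 6437], [379, 268, 5, 16, 29], [352, 271, 8, 10, 65], [400, 273, 28, 24, 474], [446, 272, 181, 111, 9718], [344, 287, 45, 33, 311], [431, 302, 11, 9, 57], [105, 317, 195, 163, 8514], [386, 325, 94, 40, 1778], [332, 350, 20, 19, 148], [363, 360, 26, 50, 895], [366, 387, 206, 93, 7394], [311, 400, 6, 23, 90], [322, 414, 36, 66, 1532], [541, 458, 21, 5, 53]]
cap [(array([405, 273]), array([ 21,  22, 349], dtype=int32))]
side [[449, 14, 185, 298, 19050], [572, 24, 55, 32, 1134], [461, 26, 12, 45, 277], [476, 75, 34, 13, 295], [438, 87, 57, 80, 579], [478, 95, 28, 44, 796], [506, 111, 6, 10, 30], [571, 120, 14, 22, 205], [596, 152, 8, 16, 34], [388, 165, 33, 23, 378], [419, 172, 12, 7, 47], [307, 195, 99, 89, 2967], [395, 199, 24, 49, 684], [414, 199, 6, 16, 35], [424, 203, 20, 21, 264], [441, 222, 13, 11, 104], [430, 231, 8, 13, 72], [441, 230, 84, 90, 1883], [397, 246, 39, 69, 1243], [550, 247, 43, 42, 1298], [432, 257, 16, 22, 207], [370, 268, 11, 8, 31], [631, 275, 9, 37, 125], [291, 279, 25, 36, 683], [590, 299, 8, 19, 86], [613, 299, 20, 22, 276], [441, 317, 150, 115, 7448], [585, 319, 22, 41, 413], [532, 321, 52, 31, 257], [500, 335, 20, 38, 448], [526, 355, 55, 15, 180]]
cap []
```

```bash
python3 -c "
from rig import ctrl
print(ctrl.finish_job())"
```

```text
the job is handed in; nothing more can be done
None
```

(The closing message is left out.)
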